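# Rehang the washed incubator door

### The job

The incubator's lift-off door has been washed and stands in the drying rack: lift it out and, with the door standing wide open, lower it in your grip (do not drop it) until both its hinge barrels sit fully down on the two pins. Let go, swing the door shut against the gasket, then tip the sprung catch on the roof forward past its snap point so that it snaps down over the top of the door. Leave the wire shelf in the rack, and the metal bucket and clear cap on the bench, where they are.

Things in the scene. Friction and masses are not known exactly. Their poses are not given: they have to be found in the camera images.
- incubator: White benchtop incubator fixed to the bench, 260 deep (x) x 300 wide (y) x 256 high, tube rack in its open chamber. Origin: centre of its underside. Front faces its own -x (towards the robot's right); its +y is the hinge side, nearest the robot. Flat roof at z 256; front face at x -130, its rubber gasket 6 proud. A grey strip with display runs down the -y edge of the front. (Lengths in mm.)
- door: White-framed clear door, upright, loose: 14 thick (its x), 200 wide (y), 200 high (z), 0.36-0.56 kg. Origin: middle of its lower edge. Outer face is -x: steel bow handle at y -82, z 60-140, 31 out from the mid plane. Two hinge barrels off its +y edge. Shut, its yaw equals the incubator's; opening turns it clockwise seen from above: yaw = incubator's yaw minus opening angle. (Lengths in mm.)
- door_top (a point): Middle of the door's top edge, (0, 0, 200) in the door's frame, over its centre of mass; the rail there is 14 thick, 26 high, to be pinched from above. Hung, the door's lower edge is 52 and its top 252 above the bench; in the hinge play it sags up to 4 at the free edge, and it stays at the angle where it is left. (Lengths in mm.)
- knuckle_low (a point): Centre of the lower end of the door's lower hinge barrel, at (0, 114, 20) in the door's frame. Barrel upright, 24 tall, 18.4 outside, bore 11.2 right through. (Lengths in mm.)
- knuckle_high (a point): Centre of the lower end of the door's upper hinge barrel, at (0, 114, 165) in the door's frame; same barrel. (Lengths in mm.)
- pin_low (a point): Centre of the foot of the lower hinge pin, on top of its bracket, at (-144, 118, 72) in the incubator's frame. Pin points up: 8.4 thick for 12, then tapers over 10 to a 3 tip (22 in all). Bracket 8 thick, 20 wide, reaching 10 in front of the pin axis. When the barrel is seated its knuckle point coincides with this. (Lengths in mm.)
- pin_high (a point): Centre of the foot of the upper hinge pin, at (-144, 118, 217) in the incubator's frame; same pin and bracket, straight above the lower one. (Lengths in mm.)
- catch (a joint): Angle (rad) of the steel over-centre catch on the incubator's roof. 0 = laid back, leaning 50 degrees behind the vertical (start); grows as it tips towards the incubator's front. Snap point about 1.05: before it the spring holds it back (about 3 N at its end), past it the spring throws it to 2.44 = down over the door.
- catch_end (a point): Middle of the outer end of the catch's plate, 42 from its hinge line, which runs along the incubator's y at (-115, -30, 264) in its frame. Plate 40 wide (along y), 3 thick; a 26 lip at its end points up and forward when laid back, down in front of the door when closed. Laid back this end is 32 behind the hinge line and 35 above the roof, the lip's tip 55 above. (Lengths in mm.)
- rack: White drip tray 150 x 210 x 12 fixed on the bench; two slots 60 apart along its x, each running along its y between two steel wire loops 67 high, 140 long, 20 clear between. Origin: centre of its underside. The door stands in one slot, the wire shelf in the other, either way round, both on the tray, 12 above the bench; the door's +y is roughly the rack's +y. (Lengths in mm.)
- shelf_grid: Steel wire shelf, loose, 10 x 165 x 90 high, standing in the rack's other slot. Origin: middle of its lower edge. To be left alone. (Lengths in mm.)
- bucket: Aluminium centrifuge bucket, an open cup 73 across, 100 high, loose on the bench. Origin under its centre. To be left alone. (Lengths in mm.)
- cap: Clear plastic bucket cap, an open round cup 80 across, 34 high, loose on the bench. Origin under its centre. To be left alone. (Lengths in mm.)
Things that resemble listed ones, but are neither listed nor needed, are in the scene too. What is meant by the door is not yellow, and is the smaller of those in its own colour.

How it is judged:
By the outcome, as a careful person would: the job done as asked, in the order asked, and still so for the second after the job is handed in, with the robot touching nothing.
It also fails if it takes over 64 s, if anything falls off the work surface, if the arm or the gripper's body presses on something with over 40 N, if the wrist force passes 120 N, or if a joint passes its speed limit or range.

### The arm

A 6-joint arm with a two-finger parallel gripper is mounted at the origin on the work surface. World frame = base frame: x ahead of the robot, y to its left, z up, the work surface at z = 0. Lengths are in m, angles in degrees, forces in N, time in s.
With the tool pointing down it reaches from about 0.35 to 0.875 m from the base axis. Payload 4.2 kg.
Tool frame: the origin (TCP) lies where the fingers leave the gripper's body, on its centre line; the fingertips stand 70 mm ahead of it and the grasp point (between the pads) lies 51 mm ahead of it; z points along the fingers, y is the direction in which the jaws open and shut (so a half turn about z gives the same grasp; the last joint's range is limited). The gripper opens to 87 mm and grips with 3 to 60 N. Pads are 19 mm wide; open, the fingers measure 117 mm over their backs; the gripper's body (75 mm by 190 mm) begins 51 mm behind the grasp point.
Start: joints at [-54.339, 22.042, 0.453, 0, -68.411, -14.817], TCP at [0.222, -0.584, 0.292] pointing down, gripper open.
Joint ranges: [-179.83, 179.83], [-69.29, 118.12], [-61.27, 80.66], [-181.25, 117.63], [-171.15, -9.14], [-177.46, 177.46]. Speed limits (degrees/s): [159.86, 159.86, 180, 180, 180, 180].

### API

Orientations are given as a 3x3 rotation matrix whose columns are the frame's x, y, z axes.
In Python, from station import sense, capture, camera_model, finish_job gives the robot as it stands.
- The arm moves only by the shell command python3 -m inch 'ROWS'. ROWS is JSON, a list of rows, each an object with "hand": the closure, from 0 (fully open) to 1 (shut); "slide": the shift along the world's x, y, z in cm, a list of three; "yaw": the turn about the world's z in rad. A call has 1 to 10 rows; each row is the pose to reach, as a shift and turn from the pose commanded when the call began; what a row does not reach only later rows make up. A row lasts 1/8 s, in which the tool goes at most 62.5 mm and 10.7 degrees, less where a joint would pass 70% of its speed; a pose out of reach is approached as far as the arm can. A call with a gripper value outside its range is refused whole. The fingers move at their own pace and stop on an object; the grip force is fixed at half the most. Time passes only in rows, so rows that repeat a pose let the fingers close. It gives the time, the measured TCP pose, the force and the opening at its end, in the units of the state.
- sense(): the state, without advancing time (a new reading comes with each control period).
- capture(name): name is "scene" or "side" or "wrist"; returns the picture (400x640x3 uint8, blue, green, red); there is no depth.
- camera_model(name): a dict with "mtx" (3x3 intrinsics, pixels), "xyz" and "orientation" of the camera in the world; the wrist camera has in their place "tool_from_camera" (4x4, takes a point from camera to tool coordinates, whose origin is the TCP and whose axes are the flange's). Camera axes: x right, y up, looking along -z (the intrinsics and any distortion apply to the point x, -y, -z); pixel columns grow to the right and rows downward; lengths in m; the calibration is good to about 2 mm. A picture is of the moment at which its call begins: read the wrist's pose just before it. camera_model takes no time and is no camera call.
- finish_job(): hands the job in, once; it reports no verdict.
The state is a dict: "time_s": time; "joints": joint angles; "joint_velocities": joint speeds; "effort": joint torques, N m; "tcp_pos": TCP position; "ee_rot": TCP orientation; "wrist_force": force on the tool from outside, world axes, zero at the start; "moment": the same for the moment, N m; "gripper_width": opening from 0.0 (shut) to 1.0 (fully open).
Only numpy, scipy, OpenCV 4.12 (cv2) and the standard library are available. Lean on these libraries where they do the work, as an engineer would, in place of code of your own. Each camera call takes 0.05 s, during which the arm holds its last target. There are 200 camera calls.

## Working session

There is one attempt and no reset: what is moved stays moved. The work goes in short steps, Python scripts to look and compute and a shell command to move; the robot and the scene stay as the last step left them, time stands still between calls to the robot, and variables do not carry over. Pictures are saved under pics/ and viewed, about 8 in all and at most 12, crops included, and the job is handed in when it is done.

```bash
ls; mkdir -p pics; cat > h.py <<'E'
import numpy as np, cv2, json
from station import sense, capture, camera_model
def cam(name):
    m=camera_model(name); K=np.array(m["mtx"])
    if "xyz" in m: return K,np.array(m["orientation"]),np.array(m["xyz"]),m
    s=sense(); R=np.array(s["ee_rot"]); p=np.array(s["tcp_pos"]); T=np.array(m["tool_from_camera"])
    return K,R@T[:3,:3],R@T[:3,3]+p,m
def ray(c,u,v):
    K,R,p,m=c
    d=m.get("distortion",m.get("dist")); 
    x=cv2.undistortPoints(np.array([[[u,v]]],float),K,np.array(d,float) if d is not None else None)[0,0]
    return p,R@np.array([x[0],-x[1],-1.])
def onz(c,u,v,z):
    p,d=ray(c,u,v); return p+d*(z-p[2])/d[2]
def tri(c1,a,c2,b):
    p,d=ray(c1,*a); q,e=ray(c2,*b); d=d/np.linalg.norm(d); e=e/np.linalg.norm(e)
    t=np.linalg.lstsq(np.stack([d,-e],1),q-p,rcond=None)[0]
    A=p+d*t[0];B=q+e*t[1]; return (A+B)/2,np.linalg.norm(A-B)
def proj(c,X):
    K,R,p,m=c; y=R.T@(np.array(X)-p); y=K@np.array([y[0],-y[1],-y[2]]); return y[:2]/y[2]
E
python3 - <<'E'
from h import *
for n in ["scene","side","wrist"]:
    print(n,{k:np.round(v,3).tolist() if not isinstance(v,str) else v for k,v in camera_model(n).items()})
    cv2.imwrite(f"pics/{n}0.png",capture(n))
a=[cv2.imread(f"pics/{n}0.png") for n in ["scene","side"]]
cv2.imwrite("pics/w.png",cv2.imread("pics/wrist0.png"))
print(sense())
E
```

```text
pics
scene {'mtx': [[491.71, 0.0, 318.399], [0.0, 491.71, 204.471], [0.0, 0.0, 1.0]], 'xyz': [1.351, 0.752, 1.098], 'orientation': [[-0.679, -0.45, 0.58], [0.734, -0.39, 0.556], [-0.023, 0.803, 0.595]]}
side {'mtx': [[484.947, 0.0, 319.829], [0.0, 484.947, 207.205], [0.0, 0.0, 1.0]], 'xyz': [0.345, -1.093, 1.279], 'orientation': [[0.993, 0.1, -0.063], [-0.117, 0.738, -0.664], [-0.02, 0.667, 0.745]]}
wrist {'mtx': [[293.181, 0.0, 321.509], [0.0, 293.181, 195.467], [0.0, 0.0, 1.0]], 'tool_from_camera': [[0.001, 0.964, 0.266, 0.074], [1.0, -0.001, -0.002, 0.0], [-0.002, 0.266, -0.964, -0.092], [0.0, 0.0, 0.0, 1.0]]}
{'time_s': 0.15, 'joints': array([-5.43371576e+01,  2.20806146e+01,  3.99334006e-01, -1.85242166e-02,
       -6.84123502e+01, -1.48179945e+01]), 'joint_velocities': array([ 0.09362578, -0.11484449,  0.20439184,  0.01929584,  0.04422697,
        0.05045794]), 'effort': array([ 2.36981205e-04, -3.91052592e+01,  1.87587959e+01,  4.22234908e+00,
        1.23666652e-02, -1.52401567e-04]), 'tcp_pos': array([ 0.2223118 , -0.58377399,  0.29142709]), 'ee_rot': array([[-9.34589796e-01, -3.55726596e-01, -7.08480357e-04],
       [-3.55727279e-01,  9.34588596e-01,  1.50295348e-03],
       [ 1.27497137e-04,  1.65667078e-03, -9.99998620e-01]]), 'wrist_force': array([-0.46600288,  0.09112284, -0.23174667]), 'moment': array([0.03333278, 0.04539138, 0.02552565]), 'gripper_width': 1.0019077924320314}
```

View pics/scene0.png

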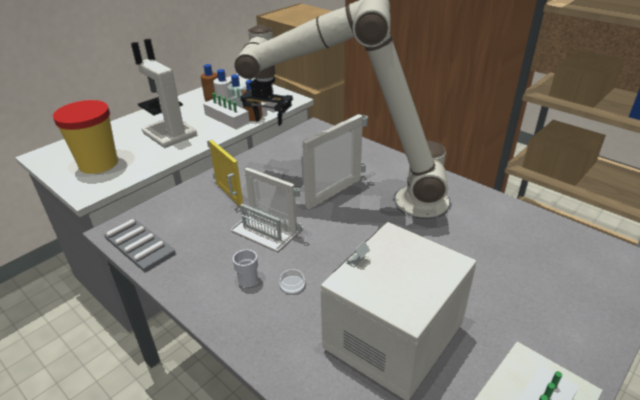

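View pics/side0.png

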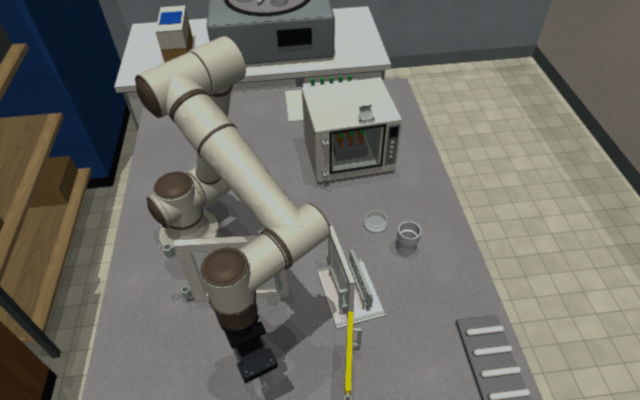

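The scene shows the incubator at (400,310), the rack with the white door at (270,205), a bigger white door in a stand at (335,160) and a yellow door at (225,170). The side view shows the incubator front at (355,150), the rack at (350,285) and the door top rail at about (342,270).

```bash
python3 - <<'E'
from h import *
s=cv2.imread("pics/side0.png"); c=cv2.imread("pics/scene0.png")
def crop(i,x,y,w,h,W,H): return cv2.resize(i[y:y+h,x:x+w],(W,H),interpolation=cv2.INTER_CUBIC)
a=crop(s,290,65,120,120,400,400*1); b=crop(c,310,215,180,180,400,400)
d=crop(s,300,220,100,112,400,200*1) if 0 else None
cv2.imwrite("pics/inc.png",np.hstack([a,b]))
d=crop(s,310,215,85,120,400,565); e=crop(c,215,155,100,100,400,400); e=np.vstack([e,np.zeros((165,400,3),np.uint8)])
cv2.imwrite("pics/rk.png",np.hstack([d,e]))
E
```

```text
(no output)
```

View pics/inc.png

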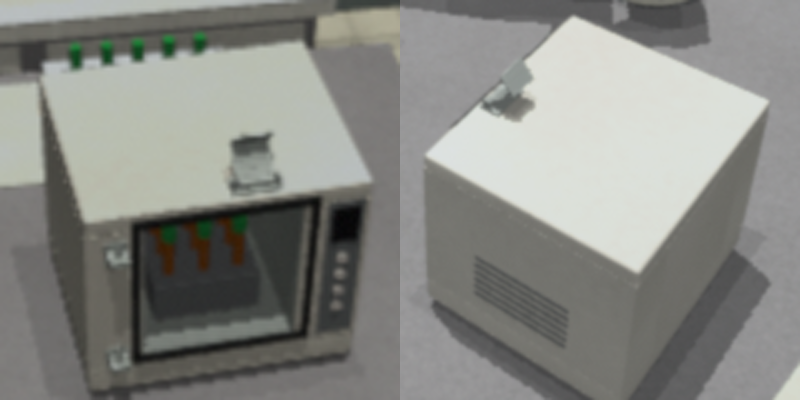

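View pics/rk.png

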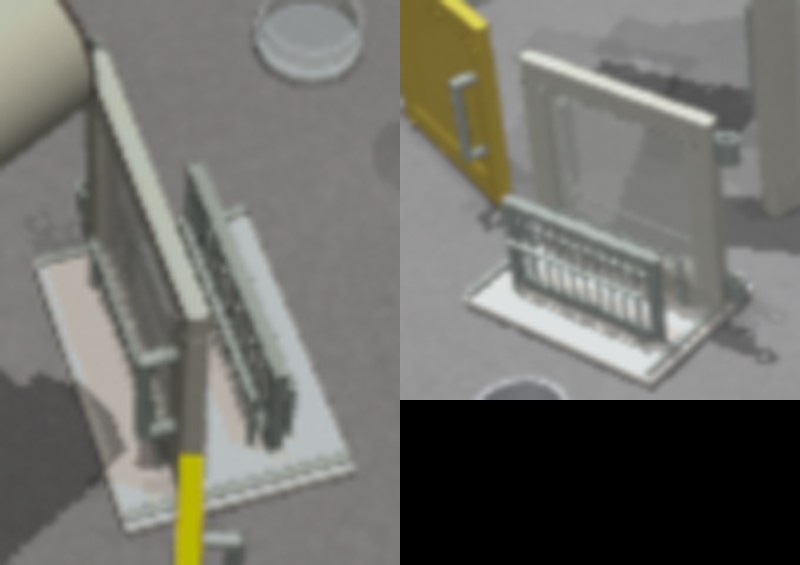

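```bash
python3 - <<'E'
from h import *
S=cam("side");C=cam("scene")
fs=lambda p,o,k:(o[0]+(p[0]+.5)/k-.5,o[1]+(p[1]+.5)/k-.5)
pr=lambda *a:print(*[np.round(x,4) for x in a])
side=[(85,221),(370,183),(305,42),(42,65)]; sc=[(172,15),(27,158),(238,272),(368,102)]
P=[]
for a,b in zip(side,sc):
    a=fs(a,(290,65),400/120);b=fs(b,(310,215),400/180)
    p,e=tri(S,a,C,b); pr(p,e,onz(S,*a,.256),onz(C,*b,.256)); P.append((onz(S,*a,.256)+onz(C,*b,.256))/2)
c=np.mean(P,0); pr("center",c); P=np.array(P)
for u,v in [(0,1),(3,2),(1,2),(0,3)]:
    d=P[v]-P[u]; pr(np.linalg.norm(d),np.degrees(np.arctan2(d[1],d[0])))
D=[]
for a,b in [((195,315),(125,57)),((97,45),(315,121))]:
    a=fs(a,(310,215),400/85);b=fs(b,(215,155),4)
    p,e=tri(S,a,C,b); pr(p,e,onz(S,*a,.212),onz(C,*b,.212));D.append((onz(S,*a,.212)+onz(C,*b,.212))/2)
d=D[1]-D[0];pr(np.mean(D,0),np.linalg.norm(d),np.degrees(np.arctan2(-d[0],d[1])))
E
```

```text
[0.4574 0.1583 0.2525] 0.004 [0.4556 0.1561 0.256 ] [0.4636 0.1606 0.256 ]
[0.7519 0.1846 0.2471] 0.0041 [0.7469 0.1751 0.256 ] [0.7602 0.1899 0.256 ]
[0.7342 0.4373 0.2517] 0.0001 [0.7325 0.431  0.256 ] [0.7373 0.4389 0.256 ]
[0.4418 0.4182 0.2586] 0.0114 [0.4383 0.4295 0.256 ] [0.4465 0.416  0.256 ]Traceback (most recent call last):
  File "<stdin>", line 10, in <module>
  File "<stdin>", line 4, in <lambda>
    return _wrapfunc(a, 'round', decimals=decimals, out=out)
    return _wrapit(obj, method, *args, **kwds)
    result = getattr(arr, method)(*args, **kwds)
numpy._core._exceptions._UFuncNoLoopError: ufunc 'multiply' did not contain a loop with signature matching types (dtype('<U6'), dtype('float64')) -> None
```

```bash
python3 - <<'E'
from h import *
S=cam("side");C=cam("scene")
fs=lambda p,o,k:(o[0]+(p[0]+.5)/k-.5,o[1]+(p[1]+.5)/k-.5)
pr=lambda *a:print(*[np.round(x,4) for x in a])
side=[(85,221),(370,183),(305,42),(42,65)]; sc=[(172,15),(27,158),(238,272),(368,102)]
P=[]
for a,b in zip(side,sc):
    a=fs(a,(290,65),400/120);b=fs(b,(310,215),400/180)
    P.append((onz(S,*a,.256)+onz(C,*b,.256))/2)
c=np.mean(P,0); pr(c); P=np.array(P)
for u,v in [(0,1),(3,2),(1,2),(0,3)]:
    d=P[v]-P[u]; pr(np.linalg.norm(d),np.degrees(np.arctan2(d[1],d[0])))
D=[]
for a,b in [((195,315),(125,57)),((97,45),(315,121))]:
    a=fs(a,(310,215),400/85);b=fs(b,(215,155),4)
    p,e=tri(S,a,C,b); pr(p,e,onz(S,*a,.212),onz(C,*b,.212));D.append((onz(S,*a,.212)+onz(C,*b,.212))/2)
d=D[1]-D[0];pr(np.mean(D,0),np.linalg.norm(d),np.degrees(np.arctan2(-d[0],d[1])))
s=sense();R=s["ee_rot"];pr(np.degrees(np.arctan2(R[1,1],R[0,1])))
E
```

```text
[0.5976 0.2996 0.256 ]
0.295 4.6975
0.2928 2.3854
0.2531 94.2251
0.265 93.7275
[ 0.4888 -0.4068  0.2046] 0.0062 [ 0.4852 -0.4097  0.212 ] [ 0.4992 -0.3979  0.212 ]
[ 0.4584 -0.2099  0.21  ] 0.0027 [ 0.4571 -0.2106  0.212 ] [ 0.4619 -0.208   0.212 ]
[ 0.4758 -0.3065  0.212 ] 0.1973 9.5483
110.838
```

```bash
python3 -m inch '[{"hand":0,"slide":[3,3,7],"yaw":-0.18},{"hand":0,"slide":[6,6,8],"yaw":-0.36},{"hand":0,"slide":[9,9,8],"yaw":-0.54},{"hand":0,"slide":[12,12,8],"yaw":-0.72},{"hand":0,"slide":[15,15,8],"yaw":-0.9},{"hand":0,"slide":[18,18,8],"yaw":-1.08},{"hand":0,"slide":[20,21,8],"yaw":-1.26},{"hand":0,"slide":[23,24,8],"yaw":-1.44},{"hand":0,"slide":[25,27,8],"yaw":-1.62},{"hand":0,"slide":[25.2,27.7,8],"yaw":-1.77}]'; python3 -m inch '[{"hand":0,"slide":[0,0,0],"yaw":0},{"hand":0,"slide":[0,0,0],"yaw":0}]'
python3 - <<'E'
from h import *
s=sense(); print(s["joints"]); np.save("w1.npy",0)
i=capture("wrist"); cv2.imwrite("pics/w1.png",i)
E
```

```text
time_s: 1.4
tcp_pos: [0.4755, -0.3053, 0.3716]
ee_rot: [[-0.161, 0.987, -0.001], [0.987, 0.161, 0.001], [0.001, -0.001, -1.0]]
wrist_force: [0.2, -0.1, -0.4]
gripper_width: 0.997
time_s: 1.65
tcp_pos: [0.4741, -0.3074, 0.3721]
ee_rot: [[-0.166, 0.986, -0.0], [0.986, 0.166, 0.0], [0.0, -0.0, -1.0]]
wrist_force: [0.3, -0.4, 0.2]
gripper_width: 1.001
[-1.65249134e+01  1.35664530e+01 -2.68506597e-01  2.38224405e-03
 -7.61854768e+01 -1.53947605e+02]
```

View pics/w1.png

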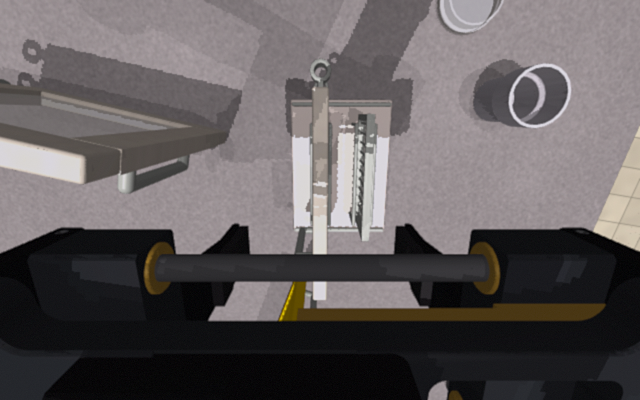

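The wrist view shows the rail along column 320 (rows 85–300) and the hinge barrel at (320,70). Joint 6's range means the hanging has to be done with the tool half-turned. I'll turn now and look at the pins first.

```bash
python3 -m inch '[{"hand":0,"slide":[0,3,0],"yaw":0.18},{"hand":0,"slide":[0,6,0],"yaw":0.36},{"hand":0,"slide":[0,9,0],"yaw":0.54},{"hand":0,"slide":[0,12,0],"yaw":0.72},{"hand":0,"slide":[0,15,0],"yaw":0.9},{"hand":0,"slide":[0,18,0],"yaw":1.08},{"hand":0,"slide":[0,21,0],"yaw":1.26},{"hand":0,"slide":[0,24,0],"yaw":1.44},{"hand":0,"slide":[0,27,0],"yaw":1.62},{"hand":0,"slide":[0,30,0],"yaw":1.8}]'; python3 -m inch '[{"hand":0,"slide":[0,3,0],"yaw":0.18},{"hand":0,"slide":[0,6,0],"yaw":0.36},{"hand":0,"slide":[0,9,0],"yaw":0.54},{"hand":0,"slide":[0,12,0],"yaw":0.72},{"hand":0,"slide":[0.9,15,0],"yaw":0.9},{"hand":0,"slide":[0.9,18,0],"yaw":1.08},{"hand":0,"slide":[0.9,22,-1],"yaw":1.275},{"hand":0,"slide":[0.9,22,-1],"yaw":1.275},{"hand":0,"slide":[0.9,22,-1],"yaw":1.275}]'
python3 - <<'E'
from h import *
s=sense(); print(s["joints"])
i=capture("wrist"); cv2.imwrite("pics/w2.png",i)
S=np.array(s["tcp_pos"]); np.savez("w2.npz",R=s["ee_rot"],p=S)
cv2.imwrite("pics/w2c.png",cv2.resize(i[0:240,160:480],(800,600),interpolation=cv2.INTER_CUBIC))
E
```

```text
time_s: 2.95
tcp_pos: [0.4743, -0.0068, 0.3724]
ee_rot: [[-0.921, -0.389, 0.0], [-0.389, 0.921, 0.0], [-0.0, -0.0, -1.0]]
wrist_force: [0.4, -0.3, 0.5]
gripper_width: 1.0
time_s: 4.08
tcp_pos: [0.4835, 0.2123, 0.3622]
ee_rot: [[0.097, -0.995, -0.0], [-0.995, -0.097, -0.0], [0.0, 0.0, -1.0]]
wrist_force: [0.8, -0.9, -0.5]
gripper_width: 0.998
[ 4.13280084e+01  1.00354701e+01 -6.19441251e+00  1.33553411e-02
 -7.37963265e+01 -3.57678022e+01]
```

View pics/w2c.png

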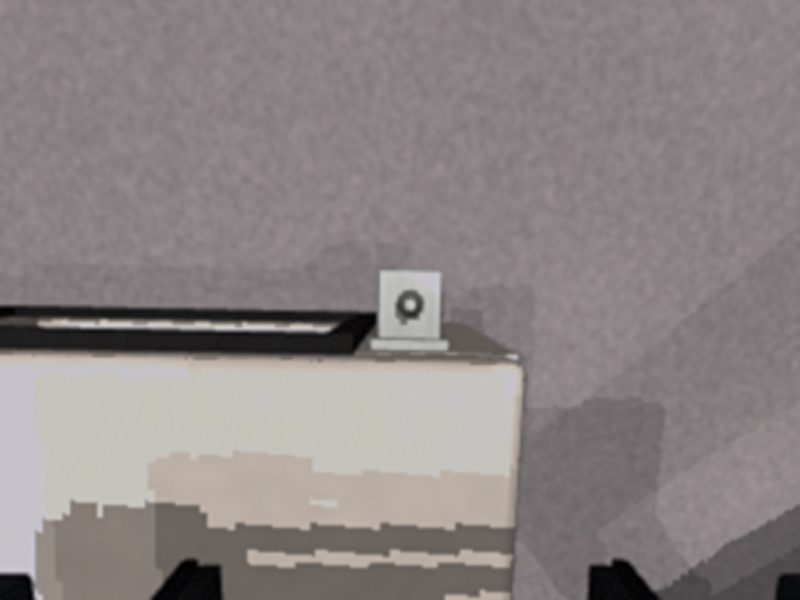

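The pin and its bracket stand at crop (409,304), i.e. pixel (323.3,121.3), seen almost along the pin axis. The roof's front edge runs along crop row ~355.

```bash
python3 - <<'E'
from h import *
m=camera_model("wrist");z=np.load("w2.npz");T=np.array(m["tool_from_camera"]);R=z["R"]
c=(np.array(m["mtx"]),R@T[:3,:3],R@T[:3,3]+z["p"],m)
i=cv2.cvtColor(cv2.imread("pics/w2.png"),cv2.COLOR_BGR2GRAY).astype(float)
for h in (.217,.239): print("pin",h,onz(c,323.3,121.3,h).round(4))
L=[]
for u in range(180,305,3):
    col=i[125:155,u]; k=int(np.argmax(np.diff(col))); L.append(onz(c,u,125+k+.5,.256)[:2])
L=np.array(L); 
l=cv2.fitLine(L.astype(np.float32),cv2.DIST_HUBER,0,1e-4,1e-4).ravel(); print("edge",np.degrees(np.arctan(l[1]/l[0])),"res",np.std((L-l[2:])@[-l[1],l[0]]))
n=np.array([-l[1],l[0]])*np.sign(l[0]); print("pin to edge dist",(l[2:]-onz(c,323.3,121.3,.225)[:2])@n)
E
```

```text
pin 0.217 [0.4877 0.1449 0.217 ]
pin 0.239 [0.4879 0.1444 0.239 ]
edge 4.24419 res 0.0027663785147144927
pin to edge dist 0.005011756297745205
```

```bash
python3 -m inch '[{"hand":0,"slide":[0,-6,0],"yaw":0},{"hand":0,"slide":[0,-12,0],"yaw":0},{"hand":0,"slide":[0,-18,0],"yaw":0.03},{"hand":0,"slide":[-0.5,-24,0],"yaw":0.069},{"hand":0,"slide":[-0.9,-30,0],"yaw":0.069},{"hand":0,"slide":[-0.9,-36,0],"yaw":0.069},{"hand":0,"slide":[-0.9,-42,0],"yaw":0.069},{"hand":0,"slide":[-0.9,-48,0],"yaw":0.069},{"hand":0,"slide":[-0.9,-52.2,0],"yaw":0.069},{"hand":0,"slide":[-0.9,-52.2,0],"yaw":0.069}]'; python3 -m inch '[{"hand":0,"slide":[0,0,-3],"yaw":0},{"hand":0,"slide":[0,0,-6],"yaw":0},{"hand":0,"slide":[0,0,-9],"yaw":0},{"hand":0,"slide":[0,0,-11],"yaw":0},{"hand":0,"slide":[0,0,-11],"yaw":0},{"hand":0.6,"slide":[0,0,-11],"yaw":0},{"hand":1,"slide":[0,0,-11],"yaw":0},{"hand":1,"slide":[0,0,-11],"yaw":0},{"hand":1,"slide":[0,0,-11],"yaw":0},{"hand":1,"slide":[0,0,-11],"yaw":0}]'; python3 -m inch '[{"hand":1,"slide":[0,0,0],"yaw":0},{"hand":1,"slide":[0,0,0],"yaw":0},{"hand":1,"slide":[0,0,0],"yaw":0}]'
```

```text
time_s: 5.38
tcp_pos: [0.4731, -0.3123, 0.362]
ee_rot: [[0.16, -0.987, -0.001], [-0.987, -0.16, -0.0], [0.0, 0.001, -1.0]]
wrist_force: [-0.1, 0.1, 0.7]
gripper_width: 0.998
time_s: 6.62
tcp_pos: [0.4744, -0.3091, 0.2524]
ee_rot: [[0.166, -0.986, 0.0], [-0.986, -0.166, -0.0], [0.0, -0.0, -1.0]]
wrist_force: [-0.3, -0.8, -0.3]
gripper_width: 0.517
time_s: 7.0
tcp_pos: [0.4744, -0.3091, 0.2522]
ee_rot: [[0.166, -0.986, -0.0], [-0.986, -0.166, 0.0], [-0.0, 0.0, -1.0]]
wrist_force: [-0.0, -0.1, 0.4]
gripper_width: 0.173
```

```bash
python3 -m inch '[{"hand":1,"slide":[0,0,0],"yaw":0},{"hand":1,"slide":[0,0,0],"yaw":0},{"hand":1,"slide":[0,0,1],"yaw":0},{"hand":1,"slide":[0,0,3],"yaw":0},{"hand":1,"slide":[0,0,5],"yaw":0},{"hand":1,"slide":[0,0,8],"yaw":0},{"hand":1,"slide":[0,0,11],"yaw":0},{"hand":1,"slide":[0,0,12],"yaw":0},{"hand":1,"slide":[0,0,12],"yaw":0},{"hand":1,"slide":[0,0,12],"yaw":0}]'
python3 - <<'E'
from h import *
s=sense(); print(s["moment"],s["tcp_pos"])
i=capture("wrist"); cv2.imwrite("pics/w3.png",i)
np.savez("w3.npz",R=s["ee_rot"],p=s["tcp_pos"])
cv2.imwrite("pics/w3c.png",cv2.resize(i[0:300,160:480],(640,600),interpolation=cv2.INTER_CUBIC))
E
```

```text
time_s: 8.25
tcp_pos: [0.474, -0.3087, 0.3704]
ee_rot: [[0.166, -0.986, -0.003], [-0.986, -0.166, 0.002], [-0.002, 0.003, -1.0]]
wrist_force: [-0.2, -1.1, -4.2]
gripper_width: 0.155
[ 0.00998673  0.10693856 -0.01334629] [ 0.47395384 -0.30869478  0.3704086 ]
```

View pics/w3c.png

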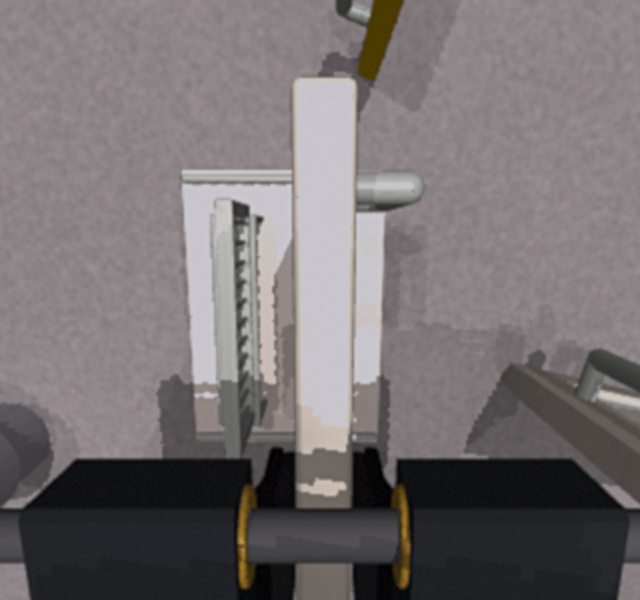

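The held door's rail runs straight at crop columns 294–357, with its free end at crop row 78, so it is aligned with the jaws.

```bash
python3 - <<'E'
from h import *
m=camera_model("wrist");T=np.array(m["tool_from_camera"])
def W(f):
    z=np.load(f);R=z["R"]; return (np.array(m["mtx"]),R@T[:3,:3],R@T[:3,3]+z["p"],m),R,z["p"]
c,R,p=W("w3.npz")
i=cv2.cvtColor(cv2.imread("pics/w3.png"),cv2.COLOR_BGR2GRAY).astype(int)
print(i[34:46,322], i[100,300:345])
zt=p[2]-.0402
for u,v in [(322.5,39),(322.2,200)]: print("tool",(R.T@(onz(c,u,v,zt)-p)).round(4))
e=R.T@(onz(c,322.5,39,zt)-p)
k=e-[.214,0,0]; print("knuckle top in tool",k.round(4))
ang=lambda R:np.degrees(np.arctan2(R[1,1],R[0,1]))
print("tool y ang",ang(R))
pin=np.array([.4878,.1447])
for a in (186,185.6,189.5):
    t=np.radians(a); y=np.array([np.cos(t),np.sin(t)]); x=np.array([-y[1],y[0]])
    print(a,"TCP for pin",pin-(k[0]*x+k[1]*y), "x",x)
E
```

```text
[ 89  90  88  85 120 187 201 200 198 197 198 198] [199 199 199 200 202 188 141 163 189 198 199 199 198 198 199 199 198 199
 199 198 198 199 198 198 198 198 200 199 199 198 199 199 199 198 199 198
 181 136  95  93  97  98  97  98  97]
tool [0.1023 0.0013 0.04  ]
tool [0.0341 0.0012 0.0401]
knuckle top in tool [-0.1117  0.0013  0.04  ]
tool y ang -170.44224225627417
186 TCP for pin [0.50071813 0.03376776] x [ 0.10452846 -0.9945219 ]
185.6 TCP for pin [0.49994337 0.03368028] x [ 0.0975829 -0.9952274]
189.5 TCP for pin [0.50746629 0.03476331] x [ 0.16504761 -0.9862856 ]
```

```bash
python3 -m inch '[{"hand":1,"slide":[0,3,0],"yaw":0},{"hand":1,"slide":[0.5,8,0],"yaw":0},{"hand":1,"slide":[1,13,0],"yaw":-0.03},{"hand":1,"slide":[2,18,0],"yaw":-0.062},{"hand":1,"slide":[2.63,23,0],"yaw":-0.062},{"hand":1,"slide":[2.63,28,0],"yaw":-0.062},{"hand":1,"slide":[2.63,32,0],"yaw":-0.062},{"hand":1,"slide":[2.63,34,0],"yaw":-0.062},{"hand":1,"slide":[2.63,34.3,0],"yaw":-0.062},{"hand":1,"slide":[2.63,34.3,0],"yaw":-0.062}]'; python3 -m inch '[{"hand":1,"slide":[0,0,-1],"yaw":0},{"hand":1,"slide":[0,0,-2.5],"yaw":0},{"hand":1,"slide":[0,0,-4],"yaw":0},{"hand":1,"slide":[0,0,-4.4],"yaw":0},{"hand":1,"slide":[0,0,-4.4],"yaw":0},{"hand":1,"slide":[0,0,-4.4],"yaw":0}]'
python3 - <<'E'
from h import *
s=sense(); print(s["tcp_pos"],s["ee_rot"].round(4).tolist(),s["joints"])
a=capture("side");b=capture("scene");cv2.imwrite("pics/s4.png",a);cv2.imwrite("pics/c4.png",b)
u=proj(cam("side"),[.488,.145,.235]).astype(int);print(u)
f=lambda i,x,y,w,h:cv2.resize(i[y:y+h,x:x+w],(400,600),interpolation=cv2.INTER_CUBIC)
cv2.imwrite("pics/m4.png",np.hstack([f(a,u[0]-30,u[1]-25,60,90),f(b,300,160,140,210)]))
E
```

```text
time_s: 9.55
tcp_pos: [0.5005, 0.0337, 0.3717]
ee_rot: [[0.105, -0.994, -0.001], [-0.994, -0.105, -0.001], [0.0, 0.001, -1.0]]
wrist_force: [-0.4, -0.1, -3.6]
gripper_width: 0.163
time_s: 10.3
tcp_pos: [0.501, 0.034, 0.3288]
ee_rot: [[0.105, -0.994, 0.001], [-0.994, -0.105, 0.0], [-0.0, -0.001, -1.0]]
wrist_force: [-0.7, -0.4, -4.5]
gripper_width: 0.161
[0.50104965 0.0340076  0.32880136] [[0.105, -0.9945, 0.0013], [-0.9945, -0.105, 0.0002], [-0.0001, -0.0013, -1.0]] [ 2.24455914e+01  8.45138369e+00 -1.29408032e+01  1.88443660e-02
 -6.85369699e+01 -1.64273096e+01]
[325 137]
```

View pics/m4.png

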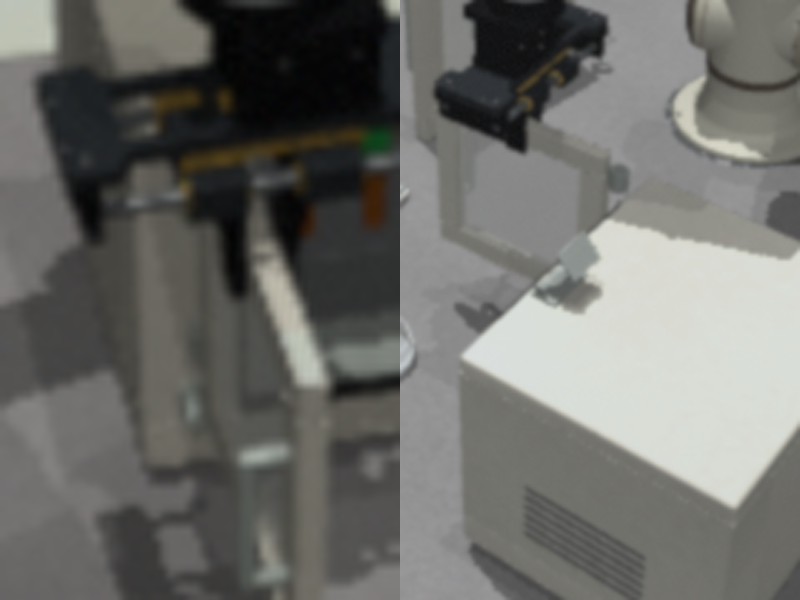

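The fixed views (8 pictures so far) show the door held upright with its upper barrel at the incubator's front edge, but too coarsely to judge the alignment. I'll lower slowly, watching the force.

```bash
python3 -m inch '[{"hand":1,"slide":[-0.03,-0.02,-0.5],"yaw":0},{"hand":1,"slide":[-0.03,-0.02,-0.9],"yaw":0},{"hand":1,"slide":[-0.03,-0.02,-1.3],"yaw":0},{"hand":1,"slide":[-0.03,-0.02,-1.6],"yaw":0},{"hand":1,"slide":[-0.03,-0.02,-1.8],"yaw":0},{"hand":1,"slide":[-0.03,-0.02,-1.8],"yaw":0}]'; python3 -m inch '[{"hand":1,"slide":[0,0,-0.3],"yaw":0},{"hand":1,"slide":[0,0,-0.5],"yaw":0},{"hand":1,"slide":[0,0,-0.5],"yaw":0}]';python3 -c "
from station import sense;print(sense()['moment'])"
```

```text
time_s: 11.15
tcp_pos: [0.5004, 0.0337, 0.3101]
ee_rot: [[0.105, -0.994, -0.0], [-0.994, -0.105, -0.0], [0.0, 0.0, -1.0]]
wrist_force: [0.0, 0.1, -3.7]
gripper_width: 0.157
time_s: 11.52
tcp_pos: [0.5003, 0.0337, 0.305]
ee_rot: [[0.105, -0.995, -0.0], [-0.995, -0.105, -0.0], [-0.0, 0.0, -1.0]]
wrist_force: [-0.3, 0.0, -3.0]
gripper_width: 0.159
[ 0.06876558  0.12472024 -0.01915035]
```

```bash
python3 -m inch '[{"hand":1,"slide":[0,0,-0.3],"yaw":0},{"hand":1,"slide":[0,0,-0.6],"yaw":0},{"hand":1,"slide":[0,0,-0.6],"yaw":0}]'; python3 -m inch '[{"hand":1,"slide":[0,0,-0.2],"yaw":0},{"hand":1,"slide":[0,0,-0.4],"yaw":0},{"hand":1,"slide":[0,0,-0.4],"yaw":0}]';python3 -c "
from station import sense;print(sense()['moment'])"
```

```text
time_s: 11.9
tcp_pos: [0.5003, 0.0338, 0.2988]
ee_rot: [[0.105, -0.995, -0.001], [-0.995, -0.105, 0.0], [-0.0, 0.001, -1.0]]
wrist_force: [-0.8, -0.1, -3.2]
gripper_width: 0.156
time_s: 12.28
tcp_pos: [0.5004, 0.0338, 0.295]
ee_rot: [[0.105, -0.995, -0.0], [-0.995, -0.105, 0.0], [-0.0, 0.0, -1.0]]
wrist_force: [-0.1, -0.4, -4.1]
gripper_width: 0.16
[ 0.24274812  0.07775233 -0.01970927]
```

Going well. I'll feel for the seat at about z 0.292.

```bash
python3 -m inch '[{"hand":1,"slide":[0,0,-0.15],"yaw":0},{"hand":1,"slide":[0,0,-0.3],"yaw":0},{"hand":1,"slide":[0,0,-0.3],"yaw":0}]'; python3 -m inch '[{"hand":1,"slide":[0,0,-0.1],"yaw":0},{"hand":1,"slide":[0,0,-0.15],"yaw":0},{"hand":1,"slide":[0,0,-0.15],"yaw":0}]'
python3 - <<'E'
from h import *
print(sense()["moment"])
i=capture("wrist"); cv2.imwrite("pics/w5.png",i)
b=capture("scene"); cv2.imwrite("pics/c5.png",b)
f=lambda i,x,y,w,h,W,H:cv2.resize(i[y:y+h,x:x+w],(W,H),interpolation=cv2.INTER_CUBIC)
cv2.imwrite("pics/m5.png",np.hstack([f(i,160,0,320,240,400,300),f(b,340,180,80,60,400,300)]))
E
```

```text
time_s: 12.65
tcp_pos: [0.5005, 0.0337, 0.2925]
ee_rot: [[0.105, -0.994, 0.0], [-0.994, -0.105, -0.0], [0.0, -0.0, -1.0]]
wrist_force: [-0.6, -0.2, -1.9]
gripper_width: 0.159
time_s: 13.02
tcp_pos: [0.5008, 0.0336, 0.2916]
ee_rot: [[0.105, -0.994, 0.002], [-0.994, -0.105, -0.0], [0.0, -0.002, -1.0]]
wrist_force: [-0.3, -0.9, 3.5]
gripper_width: 0.16
[0.02558303 0.39086737 0.0813526 ]
```

```bash
python3 -m inch '[{"hand":0.7,"slide":[0,0,0],"yaw":0},{"hand":0.5,"slide":[0,0,0],"yaw":0},{"hand":0.5,"slide":[0,0,0],"yaw":0},{"hand":0.5,"slide":[0,0,0],"yaw":0},{"hand":0.5,"slide":[0,0,1],"yaw":0},{"hand":0.5,"slide":[0,0,4],"yaw":0},{"hand":0.5,"slide":[0,0,8],"yaw":0},{"hand":0.5,"slide":[0,0,10.5],"yaw":0},{"hand":0.5,"slide":[0,0,10.5],"yaw":0}]'
python3 - <<'E'
from h import *
s=sense();i=capture("wrist"); cv2.imwrite("pics/w6.png",i)
np.savez("w6.npz",R=s["ee_rot"],p=s["tcp_pos"])
b=capture("scene"); cv2.imwrite("pics/c6.png",b)
f=lambda i,x,y,w,h,W,H:cv2.resize(i[y:y+h,x:x+w],(W,H),interpolation=cv2.INTER_CUBIC)
cv2.imwrite("pics/m6.png",np.hstack([f(i,160,0,320,400,400,500),f(b,330,180,96,120,400,500)]))
P=np.array([.4878,.1447]);r=.15;a0=np.radians(96)-np.pi
for d in list(range(0,85,8))+[86,88,90]:
    th=np.radians(d);phi=np.radians(6-90)+th;u=np.array([np.cos(phi),np.sin(phi)]);n=np.array([-u[1],u[0]])
    print(d,(P+r*u-n*(.007+.015*abs(np.cos(th))+.0095*abs(np.sin(th)))).round(4))
E
```

```text
time_s: 14.25
tcp_pos: [0.5011, 0.0339, 0.3986]
ee_rot: [[0.105, -0.994, 0.006], [-0.994, -0.105, 0.002], [-0.001, -0.006, -1.0]]
wrist_force: [0.1, 0.0, -0.4]
gripper_width: 0.498
0 [ 0.4816 -0.0068]
8 [ 0.5016 -0.0065]
16 [ 0.5217 -0.0034]
24 [0.5415 0.0025]
32 [0.5606 0.0113]
40 [0.5786 0.0228]
48 [0.595 0.037]
56 [0.6093 0.0537]
64 [0.6212 0.0726]
72 [0.6302 0.0933]
80 [0.6361 0.1153]
86 [0.6383 0.1324]
88 [0.6386 0.1382]
90 [0.6387 0.144 ]
```

View pics/m6.png

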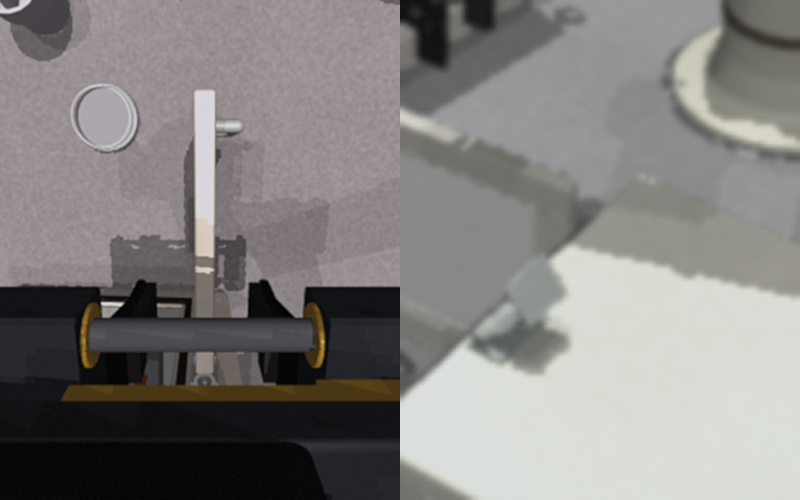

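Door hangs upright and in place, with its barrel visible at crop (205,382) at the pin. The cap and bucket lie to the left of it. I'll check the bucket's distance from the swing.

```bash
python3 - <<'E'
from h import *
S=cam("side")
for n,u,v,z in [("bucket rim",409,229,.1),("cap rim",375.5,217,.034)]:
    q=onz(S,u,v,z); print(n,q.round(3),np.hypot(*(q[:2]-[.4878,.1447])).round(3))
E
python3 -m inch '[{"hand":1,"slide":[-3,-2,0],"yaw":0},{"hand":1,"slide":[-6,-4.1,0],"yaw":0},{"hand":1,"slide":[-6.5,-4.1,-3],"yaw":0},{"hand":1,"slide":[-6.5,-4.1,-7],"yaw":0},{"hand":1,"slide":[-6.5,-4.1,-10.2],"yaw":0},{"hand":1,"slide":[-6.5,-4.1,-10.2],"yaw":0},{"hand":1,"slide":[-6.5,-4.1,-10.2],"yaw":0}]'
```

```text
bucket rim [ 0.71 -0.17  0.1 ] 0.385
cap rim [ 0.631 -0.052  0.034] 0.244
time_s: 15.22
tcp_pos: [0.436, -0.0072, 0.2946]
ee_rot: [[0.105, -0.994, 0.001], [-0.994, -0.105, -0.0], [0.0, -0.001, -1.0]]
wrist_force: [0.4, -0.4, -0.6]
gripper_width: 0.007
```

```bash
python3 -m inch '[{"hand":1,"slide":[2.5,0,0],"yaw":0},{"hand":1,"slide":[4,0,0],"yaw":0},{"hand":1,"slide":[5.5,0,0],"yaw":0},{"hand":1,"slide":[7,0.1,0],"yaw":0},{"hand":1,"slide":[8.6,0.35,0],"yaw":0},{"hand":1,"slide":[10.6,0.95,0],"yaw":0},{"hand":1,"slide":[12.5,1.8,0],"yaw":0},{"hand":1,"slide":[14.3,3.0,0],"yaw":0},{"hand":1,"slide":[15.9,4.4,0],"yaw":0},{"hand":1,"slide":[15.9,4.4,0],"yaw":0}]'
python3 - <<'E'
from h import *
i=capture("wrist"); cv2.imwrite("pics/w7.png",i)
E
```

```text
time_s: 16.48
tcp_pos: [0.5956, 0.0375, 0.293]
ee_rot: [[0.106, -0.994, -0.001], [-0.994, -0.106, -0.0], [0.0, 0.001, -1.0]]
wrist_force: [-0.5, 0.1, 0.2]
gripper_width: 0.005
```

View pics/w7.png

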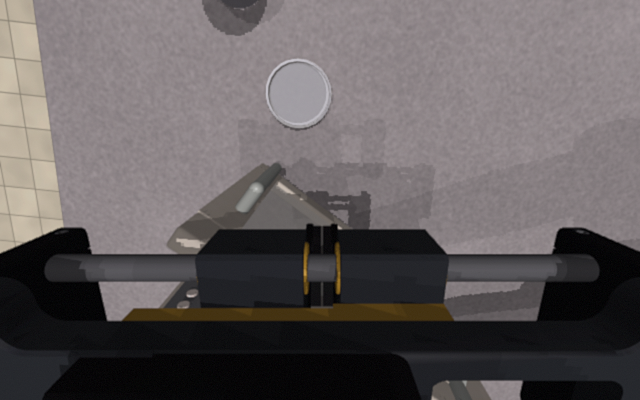

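The door has swung about half-way with the finger (its handle at (250,190), the cap clear at (298,93)). I'll continue.

```bash
python3 -m inch '[{"hand":1,"slide":[1.4,1.7,0],"yaw":0},{"hand":1,"slide":[2.6,3.6,0],"yaw":0},{"hand":1,"slide":[3.5,5.6,0],"yaw":0},{"hand":1,"slide":[4.1,7.8,0],"yaw":0},{"hand":1,"slide":[4.3,9.0,0],"yaw":0},{"hand":1,"slide":[4.35,9.4,0],"yaw":0},{"hand":1,"slide":[4.35,9.4,0],"yaw":0}]';python3 -m inch '[{"hand":1,"slide":[0,0.4,0],"yaw":0},{"hand":1,"slide":[0,0.8,0],"yaw":0},{"hand":1,"slide":[0,0.8,0],"yaw":0}]'
```

```text
time_s: 17.4
tcp_pos: [0.6377, 0.1309, 0.2938]
ee_rot: [[0.105, -0.994, -0.0], [-0.994, -0.105, -0.0], [0.0, 0.0, -1.0]]
wrist_force: [-0.2, 0.0, -0.2]
gripper_width: 0.006
time_s: 17.77
tcp_pos: [0.6378, 0.1386, 0.2938]
ee_rot: [[0.105, -0.995, -0.0], [-0.995, -0.105, -0.0], [0.0, 0.0, -1.0]]
wrist_force: [-0.8, 0.0, 0.8]
gripper_width: 0.006
```

```bash
python3 -m inch '[{"hand":1,"slide":[0,0.2,0],"yaw":0},{"hand":1,"slide":[0,0.3,0],"yaw":0},{"hand":1,"slide":[0,0.3,0],"yaw":0}]';python3 -m inch '[{"hand":1,"slide":[0,0.2,0],"yaw":0},{"hand":1,"slide":[0,0.2,0],"yaw":0}]'
```

```text
time_s: 18.15
tcp_pos: [0.6379, 0.1391, 0.2939]
ee_rot: [[0.103, -0.995, -0.001], [-0.995, -0.103, -0.004], [0.004, 0.002, -1.0]]
wrist_force: [0.7, -7.5, 0.2]
gripper_width: 0.007
time_s: 18.4
tcp_pos: [0.6379, 0.1394, 0.294]
ee_rot: [[0.103, -0.995, -0.002], [-0.995, -0.103, -0.007], [0.007, 0.003, -1.0]]
wrist_force: [2.8, -12.3, -0.1]
gripper_width: 0.008
```

The gasket takes up the push at finger y 0.139 (12 N), so the door is shut. Next, over to behind the catch.

```bash
python3 -m inch '[{"hand":1,"slide":[0,-3,0],"yaw":0},{"hand":1,"slide":[0,-5,0],"yaw":0},{"hand":1,"slide":[0,-5,6],"yaw":0},{"hand":1,"slide":[0,-5,13],"yaw":0},{"hand":1,"slide":[0,-3,13.5],"yaw":0},{"hand":1,"slide":[0,3,13.5],"yaw":0},{"hand":1,"slide":[-0.2,8,13.5],"yaw":0},{"hand":1,"slide":[-0.2,12.5,13.5],"yaw":0},{"hand":1,"slide":[-0.2,12.5,13.5],"yaw":0}]'
python3 - <<'E'
from h import *
s=sense();i=capture("wrist"); cv2.imwrite("pics/w8.png",i)
np.savez("w8.npz",R=s["ee_rot"],p=s["tcp_pos"])
cv2.imwrite("pics/w8c.png",cv2.resize(i[0:260,130:510],(760,520),interpolation=cv2.INTER_CUBIC))
E
```

```text
time_s: 19.52
tcp_pos: [0.6353, 0.2725, 0.4265]
ee_rot: [[0.109, -0.994, -0.003], [-0.994, -0.109, -0.0], [0.0, 0.003, -1.0]]
wrist_force: [0.0, 0.5, -0.1]
gripper_width: 0.008
```

View pics/w8c.png

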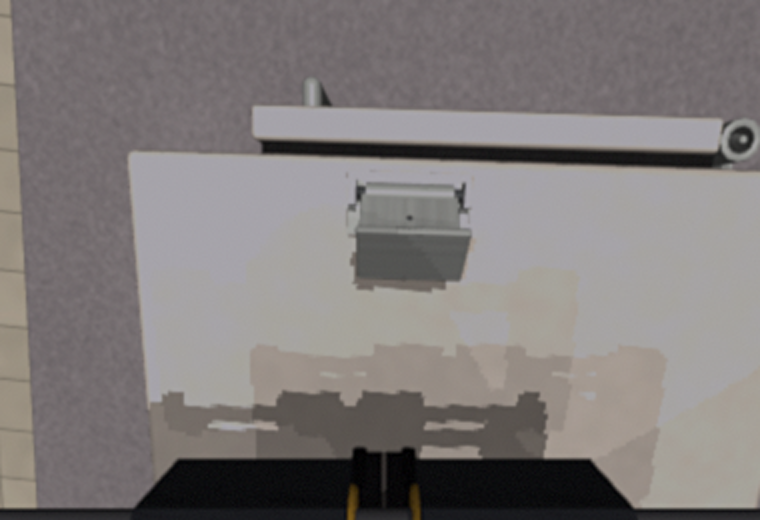

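The door lies parallel to the front with its barrel on the pin at crop (740,138). The catch is laid back at crop (412,235), 11 mm to −x of the finger and its end at y≈0.217, as expected. I'll shift, lower and push it forward.

```bash
python3 -m inch '[{"hand":1,"slide":[-1,0,-3],"yaw":0},{"hand":1,"slide":[-1,0,-7],"yaw":0},{"hand":1,"slide":[-1,0,-7.2],"yaw":0},{"hand":1,"slide":[-1,-3,-7.2],"yaw":0},{"hand":1,"slide":[-1,-4.5,-7.2],"yaw":0},{"hand":1,"slide":[-1,-6,-7.2],"yaw":0},{"hand":1,"slide":[-1,-7.5,-7.2],"yaw":0},{"hand":1,"slide":[-1,-8,-7.2],"yaw":0}]';python3 -m inch '[{"hand":1,"slide":[0,-0.8,0],"yaw":0},{"hand":1,"slide":[0,-1.6,0],"yaw":0},{"hand":1,"slide":[0,-2.4,0],"yaw":0},{"hand":1,"slide":[0,-2.4,0],"yaw":0},{"hand":1,"slide":[0,-2.4,0],"yaw":0}]'
```

```text
time_s: 20.58
tcp_pos: [0.6259, 0.1868, 0.3573]
ee_rot: [[0.103, -0.995, 0.0], [-0.995, -0.103, -0.0], [0.0, 0.0, -1.0]]
wrist_force: [0.2, -0.0, -0.3]
gripper_width: 0.008
time_s: 21.2
tcp_pos: [0.6259, 0.1648, 0.3567]
ee_rot: [[0.105, -0.994, -0.0], [-0.994, -0.105, 0.0], [-0.0, 0.0, -1.0]]
wrist_force: [0.6, 0.4, 0.7]
gripper_width: 0.006
```

Now retreat back and up, and look.

```bash
python3 -m inch '[{"hand":1,"slide":[0,2,1],"yaw":0},{"hand":1,"slide":[0,6,5],"yaw":0},{"hand":1,"slide":[0,10.5,8],"yaw":0},{"hand":1,"slide":[0,10.5,8],"yaw":0},{"hand":1,"slide":[0,10.5,8],"yaw":0}]'
python3 - <<'E'
from h import *
i=capture("wrist"); b=capture("side"); c=capture("scene"); cv2.imwrite("pics/w9.png",i);cv2.imwrite("pics/s9.png",b)
f=lambda i,x,y,w,h,W,H:cv2.resize(i[y:y+h,x:x+w],(W,H),interpolation=cv2.INTER_CUBIC)
cv2.imwrite("pics/m9.png",np.vstack([f(i,130,0,380,190,800,300),np.hstack([f(b,290,65,133,100,400,300),f(c,200,180,213,160,400,300)])]))
E
```

```text
time_s: 21.82
tcp_pos: [0.6255, 0.2707, 0.4363]
ee_rot: [[0.106, -0.994, -0.001], [-0.994, -0.106, -0.0], [0.0, 0.001, -1.0]]
wrist_force: [0.2, -0.9, 0.1]
gripper_width: 0.007
```

View pics/m9.png

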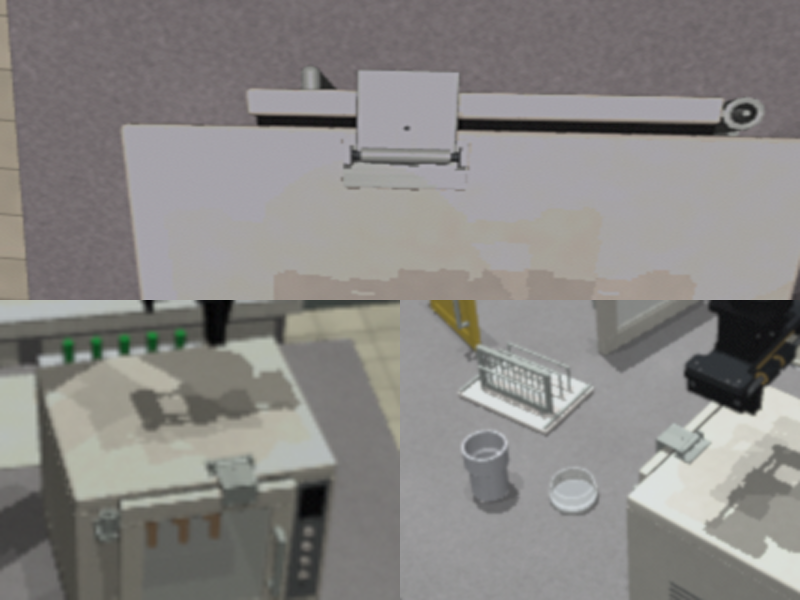

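The catch lies forward over the shut door's top (crop 358–460, 70–150). The barrel is on its pin, and the shelf, bucket and cap look unmoved. Handing in.

```bash
python3 -c "
from station import finish_job;print(finish_job())"
```

```text
the job is handed in; nothing more can be done
None
```

The job is done and handed in, at about 22 s of robot time out of the 64 s allowed.

- **Hanging:** I lifted the door out of the rack and lowered it in the grip, about 88° open. The barrels went over the pins without resistance, and the weight came off at TCP z 0.292 m, the height expected for a seated door. I let go only then.
- **Closing:** I swung the door shut with closed fingers until the gasket pushed back, at about 12 N.
- **Catch:** I tipped the catch forward from behind, and it went over onto the door.

**Last checks:** The final pictures show the catch down over the top of the shut door and the upper barrel on its pin. The shelf is still in the rack, and the bucket and cap stand on the bench. The gripper was clear of everything.

**Not confirmed or off:**
- The lower barrel was not seen directly; that it is seated is inferred from the seating height and force.
- One fit of the incubator's front edge disagreed with the given size (5 mm instead of 14 mm). I dropped it and used the roof-corner yaw; the closed door looked parallel to the front.

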